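# Close and latch the lid of a checking fixture

### The job

Close the hinged lid of the checking fixture over the turned part. Then, with the red lever still standing up, swing the brass-coloured wire loop over so that its bar drops behind the hook of the keeper on the lid, and finally press the red lever down flat, past centre, so that the loop is drawn tight and the lid stays latched. Leave the part in its nest and do not disturb the micrometer, the ring gauge or the vee block.

Things in the scene. Friction and masses are not known exactly. Their poses are not given: they have to be found in the camera images.
- fixture: Checking fixture bolted to the table: aluminium base plate 270 x 96 x 14 mm. Origin: centre of its underside, on the table; x runs along the plate from the latch end (near the robot) to the lid's hinge end, z up. Latch, keeper and nest lie on its centre line, the nest at x = +60 mm. A fixed indicator stand, 173 mm tall, stands at about world x 0.38, y -0.11.
- lid_hinge (a point): Hinge axis of the lid (along the fixture's y), at fixture x = +122 mm, 42 mm above the table. Axes as the fixture's.
- lid (a joint): Angle of the lid (rad): 0 = fully shut and level, grows as its free end (the latch end) rises, up to 1.2; starts at 0.45 to 0.8. A stiff hinge (0.2 N m) holds it where it is left.
- lid_pad (a point): Centre of the upper face of the black rubber push pad (40 x 46 mm) on the lid, 70 mm from the lid's hinge. Moves with the lid: x along the lid to the hinge, z out of its upper face. The lid is a grey plate 136 x 66 x 8 mm; shut, its upper face is 42 mm and the pad 44 mm above the table.
- keeper (a point): Seat of the loop's bar (bar centre) behind the keeper's hook, on the lid 124 mm from its hinge; x along the lid to the hinge, z out of its face. Shut, 48 mm above the table. A steel foot plate lies 2.5 mm below (x -10 to +30 mm). The upright hook, 22 mm wide, is at x -7.5 to -2.5 mm, its lip over the seat to x +2 mm, its top at z +8 mm. The bar belongs on the +x side, down on the foot plate.
- lever_hinge (a point): Hinge axis of the lever (along the fixture's y), at fixture x = -62 mm, 48 mm above the table. Axes as the fixture's.
- lever (a joint): Angle of the red lever (rad): 0 = flat, pointing to the fixture's -x, away from the lid; 1.57 upright; 1.92 (stop) leaning to the lid. Starts at 1.6 to 1.88; friction (0.06 N m) holds it. With the loop hooked its springs pull from about 0.8 rad, dead centre is at 0.26, below that they pull the lever down. About 3 to 5 N at the handle's end is enough.
- lever_pad (a point): Pressing point on the handle: 64 mm along the lever from its hinge, on the outer face (upper when flat; towards the lid when up), 10 mm off the line through the hinge. Moves with the lever: -x along the lever to its free end, 18 mm farther on, z out of that face. Handle red, 24 mm wide, 8 mm thick; flat, its upper face is 58 mm above the table.
- loop (a joint): Angle of the wire loop relative to the lever (rad), growing as it swings up and back, away from the lid. Starts near its stop at 3.94, leaning back by its own weight; it moves freely and falls to whichever side of upright it leans. The loop points (0.07 + loop - lever) rad above the fixture's +x direction: about 2.1 at the start, -0.3 once swung over, 0.07 latched.
- loop_bar (a point): Centre of the loop's end bar, along the fixture's y: brass-coloured, 5 mm thick, 44 mm over all. The loop is a U of wire, 34 mm clear inside, straddling lever and keeper; stiff springs let it stretch up to 7 mm. The bar is 78 mm from the loop's pin. Swung over with the lever up and the lid shut, the bar comes down 7 to 17 mm behind the keeper's seat.
- part: The turned aluminium part, flanged bush 58 mm in diameter, 16 mm high, lying loose between four blue blocks (its nest) under the lid; origin at the centre of its underside, 14 mm above the table. It stays in its nest.
- micrometer: Bystander: outside micrometer, 158 x 55 x 20 mm, lying on the table on the right of the fixture; origin at the centre of its underside.
- ring_gauge: Bystander: plain steel ring gauge, 64 mm in diameter, 20 mm high, on the left of the fixture; origin at the centre of its underside.
- vee_block: Bystander: ground steel vee block, 34 x 45 x 36 mm, on the left of the fixture; origin at the centre of its underside.
- loop_pin (a point): Hinge pin of the loop (along y), carried by the lever 22 mm from the lever's hinge: with the lever up it is about 22 mm above that hinge, with the lever flat 21 mm to its -x side and 6 mm below it.

How it is judged:
On the way, in this order (a step that is already met when the one before it is completed fails the run):
1. the lid is shut (within 0.03 rad) while the loop is still swung back (value of joint lid below 0.03 rad and value of joint loop above 2.4 rad), for 0.2 s.
2. the loop's bar lies behind the keeper's hook, within 5 mm of the seat's height, with the lever still above 1.2 rad and the lid shut (x of loop_bar in the frame of keeper above -0.004 m and z of loop_bar in the frame of keeper between -0.005 and 0.005 m and value of joint lever above 1.2 rad and value of joint lid below 0.03 rad), for 0.2 s.
At the end, for the whole second after the job is handed in: The lever lies flat (below 0.1 rad) and still, the lid is shut (below 0.03 rad), the loop's bar is drawn against the keeper's hook (within 5 mm of its seat along the lid, and in height), and the part lies flat in its nest (its centre 50 to 70 mm from the fixture's centre) (x of loop_bar in the frame of keeper between -0.004 and 0.005 m and z of loop_bar in the frame of keeper between -0.005 and 0.005 m and value of joint lever below 0.1 rad and value of joint lid below 0.03 rad and velocity of joint lever below 0.1 rad/s and horizontal distance between part and fixture between 0.05 and 0.07 m and angle between part's own z axis and vertical below 0.15 rad); the robot touches nothing.
It fails at once if the micrometer is disturbed (moved over 20 mm) (distance of micrometer from where it was at the start of the episode above 0.02 m).
It fails at once if the ring gauge is disturbed (moved over 20 mm) (distance of ring_gauge from where it was at the start of the episode above 0.02 m).
It fails at once if the vee block is disturbed (moved over 20 mm) (distance of vee_block from where it was at the start of the episode above 0.02 m).
It also fails if it takes over 51 s, if anything falls off the work surface, if the arm or the gripper's body presses on something with over 40 N, if the wrist force passes 120 N, or if a joint passes its speed limit or range.

### The arm

A 6-joint arm with a two-finger parallel gripper is mounted at the origin on a cart in front of the work surface, level with it; the furniture and walls round the work are solid. World frame = base frame: x ahead of the robot, y to its left, z up, the work surface at z = 0. Lengths are in m, angles in rad, forces in N, time in s.
With the tool pointing down it reaches from about 0.35 to 0.775 m from the base axis. Payload 7.3 kg.
Tool frame: the origin (TCP) lies at the very end of the fingers, on their centre line; the grasp point (between the pads) lies 19 mm behind it; x points along the fingers, y is the direction in which the jaws open and shut, and the axes are right-handed (so a half turn about x gives the same grasp; the last joint's range is limited). The gripper opens to 92 mm and grips with 3 to 60 N. Pads are 19 mm wide; open, the fingers measure 130 mm over their backs; the gripper's body (75 mm by 190 mm) begins 47 mm behind the grasp point.
Start: joints at [-1.293, 0.342, 1.524, -0, 1.275, -0.146], TCP at [0.216, -0.479, 0.227] pointing down, gripper open.
Joint ranges: [-2.53, 2.53], [-0.77, 2.02], [0.04, 2.7], [-1, 4.14], [0.28, 2.66], [-3.11, 3.11]. Speed limits (rad/s): [2.57, 2.57, 3.14, 3.14, 3.14, 3.14].

### API

Orientations are given as a unit quaternion [w, x, y, z].
In Python, from bench import bot gives the robot as it stands. Calls block until the motion is done:
- bot.goto(position, orientation): joint-space move of the TCP to a pose.
- bot.move_l(position, orientation=None, vel=0.15): straight line of the TCP; orientation=None keeps the orientation; vel is the mean speed in m/s.
- bot.goto_joints(angles): joint-space move.
- bot.grip(opening, strength=None): finger opening in m; strength is the grip in N (None keeps the last); returns when the fingers have stopped.
- bot.pause(seconds).
- bot.inverse_kinematics(position, orientation): joint angles nearest the present ones, or None.
- bot.observe(): the state.
- bot.camera(name): name is "side" or "top" or "wrist"; returns the picture (420x560x3 uint8, red, green, blue); there is no depth.
- bot.camera_params(name): a dict with "fx", "fy", "cx", "cy" (pixels), "world_to_cam" (4x4, takes a point from world to camera coordinates); the wrist camera has in their place "T_tool_cam" (4x4, takes a point from camera to tool coordinates, whose origin is the TCP and whose axes are the tool frame's). Camera axes: x right, y down, z forward; pixel columns grow to the right and rows downward; lengths in m; the calibration is good to about 2 mm. The wrist camera is an equidistant fisheye: a pixel r from the principal point sees the ray r / f radians off the axis. A picture is of the moment at which its call begins: read the wrist's pose just before it. camera_params takes no time and is no camera call.
A pose or a line that the arm cannot do raises bot.IKError and nothing moves.
- bot.job_done(): hands the job in, once; it reports no verdict.
The state is a dict: "time": time; "qpos": joint angles; "dq": joint speeds; "tau": joint torques, N m; "position": TCP position; "eef_rot": TCP orientation; "wrist_force": force on the tool from outside, world axes, zero at the start; "wrist_torque": the same for the moment, N m; "opening": finger opening in m.
Only numpy, scipy, OpenCV 4.12 (cv2) and the standard library are available. Lean on these libraries where they do the work, as an engineer would, in place of code of your own. Each camera call takes 0.05 s, during which the arm holds its last target.

## Working session

There is one attempt and no reset: what is moved stays moved. The work goes in short steps, each a Python script; the robot and the scene stay as the last script left them, time stands still between calls to the robot, and variables do not carry over. Pictures are saved under pics/ and viewed, and the job is handed in when it is done.

```bash
ls; mkdir -p pics; python3 - <<'E'
from bench import bot
import cv2,json
for n in ("side","top"):
    cv2.imwrite(f"pics/{n}0.png",bot.camera(n)[:,:,::-1])
    p=bot.camera_params(n);print(n,p)
print(bot.camera_params("wrist"))
print(bot.observe())
E
```

```text
pics
side {'fx': 476.9475371823178, 'fy': 476.9475371823178, 'cx': 275.47342251136894, 'cy': 217.2955259394864, 'world_to_cam': array([[ 0.95867306, -0.28450267, -0.00204542, -0.63652982],
       [-0.15306525, -0.50968873, -0.84663359,  0.00336092],
       [ 0.23982699,  0.8119579 , -0.53217233,  0.97547237],
       [ 0.        ,  0.        ,  0.        ,  1.        ]])}
top {'fx': 473.6622170405459, 'fy': 473.6622170405459, 'cx': 284.85711492113074, 'cy': 212.1611554615047, 'world_to_cam': array([[-0.0122128 , -0.99981916, -0.01457723, -0.25932799],
       [-0.98573113,  0.01448581, -0.167703  ,  0.57753334],
       [ 0.16788383,  0.01232111, -0.98572978,  0.82464878],
       [ 0.        ,  0.        ,  0.        ,  1.        ]])}
{'fx': 325.19226210127806, 'fy': 325.19226210127806, 'cx': 281.19847848336855, 'cy': 204.6146885983719, 'T_tool_cam': array([[-4.24773611e-04, -2.50771028e-01,  9.68046337e-01,
        -1.57877713e-01],
       [ 9.99999879e-01,  1.34546346e-04,  4.73648696e-04,
        -1.81238066e-04],
       [-2.49024467e-04,  9.68046421e-01,  2.50770940e-01,
        -6.79256455e-02],
       [ 0.00000000e+00,  0.00000000e+00,  0.00000000e+00,
         1.00000000e+00]])}
{'time': 0.1, 'qpos': array([-1.29301276e+00,  3.42647159e-01,  1.52491948e+00,  2.60108964e-05,
        1.27542746e+00, -1.45984795e-01]), 'dq': array([-0.00047276, -0.00023009, -0.00287065,  0.00067894, -0.00174772,
       -0.0002976 ]), 'tau': array([ 1.64631252e-03, -4.32003415e+01, -2.44696105e+01,  7.19140680e-02,
        5.26721345e-02, -4.11234601e-05]), 'position': array([ 0.21581146, -0.4781862 ,  0.22611823]), 'eef_rot': array([-0.14820855, -0.69126987, -0.14919852,  0.69131758]), 'wrist_force': array([-0.17598469, -0.04154661, -0.05405127]), 'wrist_torque': array([ 0.00466392, -0.00160529, -0.01630294]), 'opening': 0.09187844118250584}
```

View pics/side0.png

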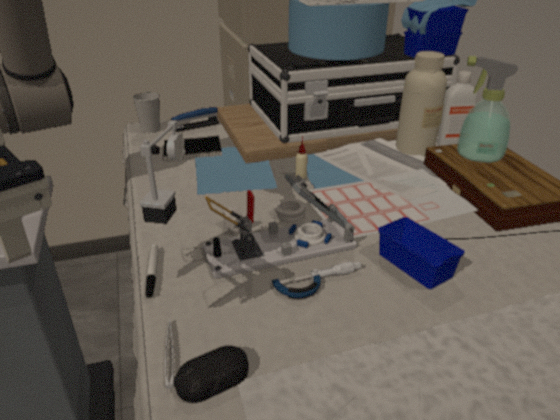

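View pics/top0.png

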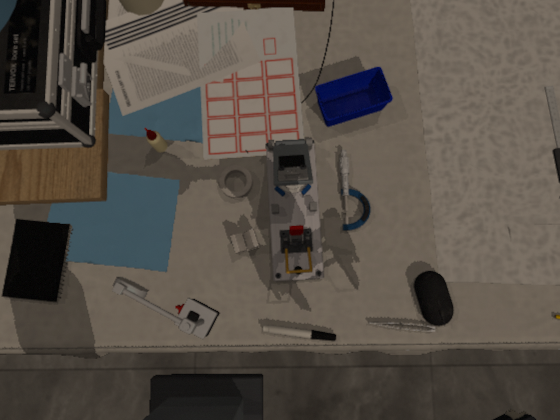

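```bash
python3 - <<'E'
import cv2
t=cv2.imread("pics/top0.png")[125:295,225:385]
cv2.imwrite("pics/top0z.png",cv2.convertScaleAbs(cv2.resize(t,None,fx=3.5,fy=3.5,interpolation=2),alpha=1.6))
t=cv2.imread("pics/side0.png")[160:300,190:370]
cv2.imwrite("pics/side0z.png",cv2.convertScaleAbs(cv2.resize(t,None,fx=4,fy=4,interpolation=2),alpha=1.6))
E
```

```text
(no output)
```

View pics/top0z.png

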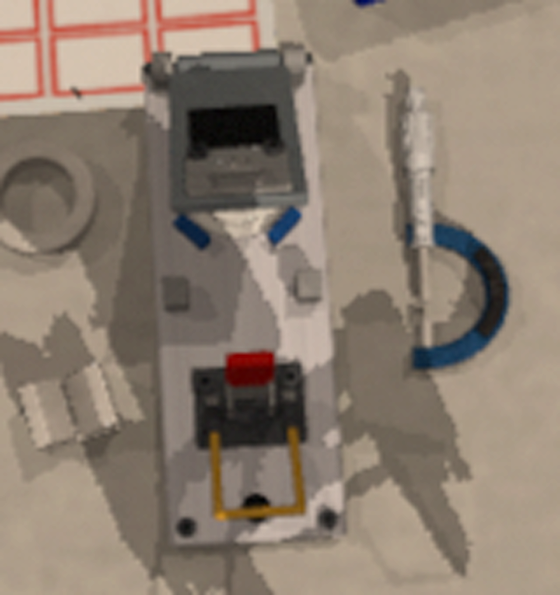

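View pics/side0z.png

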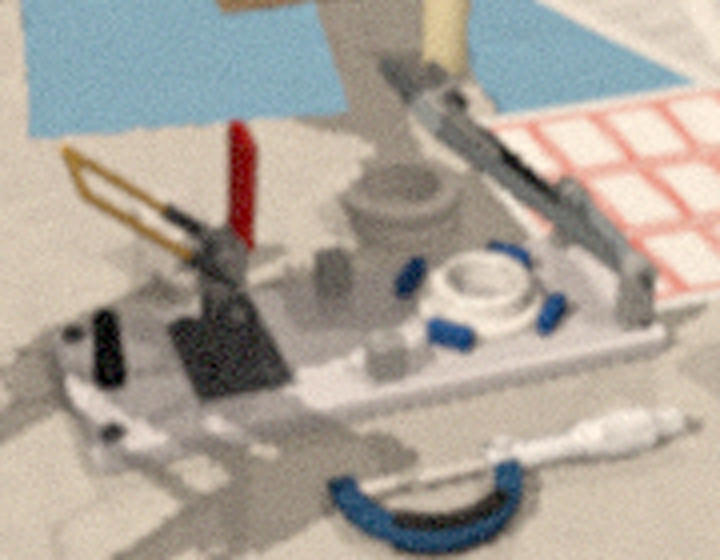

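```bash
cat > h.py <<'E'
import numpy as np
from bench import bot
from scipy.optimize import least_squares
from scipy.spatial.transform import Rotation as R
def proj(n,P):
    p=bot.camera_params(n);T=p["world_to_cam"];c=np.asarray(P)@T[:3,:3].T+T[:3,3]
    return np.stack([p["fx"]*c[...,0]/c[...,2]+p["cx"],p["fy"]*c[...,1]/c[...,2]+p["cy"]],-1)
def w(pose,P):
    x,y,a=pose;P=np.asarray(P,float);c,s=np.cos(a),np.sin(a)
    return np.stack([x+c*P[...,0]-s*P[...,1],y+s*P[...,0]+c*P[...,1],P[...,2]],-1)
def lidp(a,d,yy,z): # d from hinge, z out of face
    return [.122-d*np.cos(a)+z*np.sin(a),yy,.042+d*np.sin(a)+z*np.cos(a)]
def levp(t,d,yy,z):
    return [-.062-d*np.cos(t)+z*np.sin(t),yy,.048+d*np.sin(t)+z*np.cos(t)]
def pin(t): return levp(t,.021,0,-.006)
def barp(t,phi,yy=0,L=.078):
    p=pin(t);return [p[0]+L*np.cos(phi),yy,p[2]+L*np.sin(phi)]
E
cat > fit.py <<'E'
from h import *
tz=lambda u,v:(225+u/3.5,125+v/3.5)
sz=lambda u,v:(190+u/4,160+v/4)
def model(q):
    pose=q[:3];a,t,phi=q[3:]
    L=[("top",[-.135,.048,.014],tz(165,545)),("top",[-.135,-.048,.014],tz(342,538)),
    ("side",[-.135,.048,.014],sz(55,345)),("side",[-.135,-.048,.014],sz(93,458)),("side",[.135,-.048,.014],sz(664,335)),
    ("top",lidp(a,.136,.033,0),tz(170,205)),("top",lidp(a,.136,-.033,0),tz(306,206)),
    ("top",lidp(a,.09,.023,.002),tz(188,152)),("top",lidp(a,.09,-.023,.002),tz(282,150)),
    ("top",lidp(a,.05,.023,.002),tz(192,108)),("top",lidp(a,.05,-.023,.002),tz(277,106)),
    ("top",levp(t,.082,.012,.010),tz(227,354)),("top",levp(t,.082,-.012,.010),tz(272,352)),
    ("side",levp(t,.082,.012,.006),sz(232,122)),("side",levp(t,.082,-.012,.006),sz(248,128)),
    ("top",barp(t,phi,.0195),tz(220,513)),("top",barp(t,phi,-.0195),tz(301,511)),
    ("side",barp(t,phi,.0195),sz(66,151)),("side",barp(t,phi,-.0195),sz(80,185))]
    return L
def res(q):
    pose=q[:3];return np.array([proj(n,w(pose,P))-np.array(o) for n,P,o in model(q)])
r=least_squares(lambda q:res(q).ravel(),[.43,-.28,0,.7,1.7,2.1],loss="soft_l1")
print(r.x.round(4));print(res(r.x).round(1).tolist())
q=r.x
for n,P in dict(pad=lidp(q[3],.07,0,.002),lev=levp(q[4],.064,0,.01),pin=pin(q[4]),bar=barp(q[4],q[5]),keeper0=lidp(0,.124,0,.006)).items(): print(n,np.round(P,4),w(q[:3],P).round(4))
E
python3 fit.py
```

```text
[ 0.5865 -0.2845  0.0405  0.729   1.6075  2.3836]
[[0.3, 0.3], [1.2, -0.4], [-2.4, -4.0], [-0.6, -1.1], [1.1, -0.6], [0.5, 1.5], [1.0, -1.0], [0.7, 0.2], [0.1, -0.7], [-0.9, 0.6], [0.2, -0.2], [-1.0, -0.4], [0.6, -0.6], [-0.6, -1.5], [-0.6, 3.6], [-1.1, 0.1], [-0.5, -0.6], [-0.7, -0.5], [0.7, 2.3]]
pad [0.0711 0.     0.0901] [ 0.6575 -0.2816  0.0901]
lev [-0.0497  0.      0.1116] [ 0.5368 -0.2865  0.1116]
pin [-0.0672  0.      0.0692] [ 0.5193 -0.2872  0.0692]
bar [-0.1239  0.      0.1228] [ 0.4627 -0.2895  0.1228]
keeper0 [-0.002  0.     0.048] [ 0.5845 -0.2845  0.048 ]
```

```bash
cat >> h.py <<'E'
POSE=np.array([.5865,-.2845,.0405])
a=POSE[2]; fx=np.array([np.cos(a),np.sin(a),0]); fy=np.array([-np.sin(a),np.cos(a),0])
def ori(s): 
    X=np.array([0,0,-1.]);Y=s*fy
    return R.from_matrix(np.stack([X,Y,np.cross(X,Y)],1)).as_quat(scalar_first=True)
def st(msg=""):
    o=bot.observe();d=o["position"]-np.array([POSE[0],POSE[1],0]);print(msg,"t%.2f"%o["time"],"fix",np.round([d@fx,d@fy,d[2]],4),"F",o["wrist_force"].round(1),"op %.3f"%o["opening"]);return o
def W(x,z,y=0): return w(POSE,[x,y,z])
E
python3 - <<'E'
from h import *
import cv2
o=bot.observe();print(R.from_quat(o["eef_rot"],scalar_first=True).as_matrix().round(2).tolist())
for s in(1,-1):
    for P in (W(.071,.2),W(.052,.044),W(-.15,.1),W(-.126,.06)): 
        q=bot.inverse_kinematics(P,ori(s));print(s,None if q is None else q.round(2))
E
```

```text
[[-0.0, 0.41, -0.91], [0.0, -0.91, -0.41], [-1.0, -0.0, -0.0]]
1 [-0.51  0.73  0.93 -0.    1.48 -2.12]
1 [-0.53  0.82  1.19 -0.    1.13 -2.14]
1 [-0.73  0.48  1.7  -0.    0.97 -2.34]
1 [-0.7   0.56  1.68 -0.    0.9  -2.31]
-1 [-0.51  0.73  0.93 -0.    1.48  1.02]
-1 [-0.53  0.82  1.19 -0.    1.13  1.  ]
-1 [-0.73  0.48  1.7  -0.    0.97  0.8 ]
-1 [-0.7   0.56  1.68 -0.    0.9   0.83]
```

```bash
python3 - <<'E'
from h import *
import cv2
q=ori(-1)
bot.grip(0.0,20);st("grip")
bot.goto(W(.071,.2),q);st("above")
cv2.imwrite("pics/w1.png",bot.camera("wrist")[:,:,::-1])
bot.move_l(W(.071,.105),vel=.15);st()
for a_ in (.73,.6,.45,.3,.15,.05):
    P=lidp(a_,.07,0,.002);bot.move_l(W(P[0]+.003,P[2]-.001),vel=.1);st("%.2f"%a_)
cv2.imwrite("pics/s1.png",bot.camera("side")[:,:,::-1])
E
```

```text
grip t1.54 fix [-0.3781 -0.1789  0.2268] F [-0.6  0.2 -0.6] op 0.000
above t3.31 fix [ 0.0703 -0.0011  0.2002] F [-0.7 -0.3  0.1] op 0.001
 t4.14 fix [ 0.0714 -0.0005  0.1062] F [ 0.6  0.5 -0.3] op 0.000
0.73 t4.45 fix [0.074  0.0003 0.0883] F [0.4 0.  0.5] op 0.000
0.60 t4.70 fix [0.0679 0.0001 0.082 ] F [-0.1  0.5  0.2] op 0.001
0.45 t4.96 fix [0.0624 0.0001 0.0729] F [ 0.8 -0.  -0.4] op 0.000
0.30 t5.22 fix [0.0583 0.0001 0.0632] F [ 0.8 -1.  -0.2] op 0.001
0.15 t5.47 fix [0.0557 0.0002 0.053 ] F [0.5 0.1 0.6] op 0.000
0.05 t5.72 fix [0.0549 0.0002 0.046 ] F [ 0.1  0.3 -0. ] op -0.000
```

View pics/w1.png

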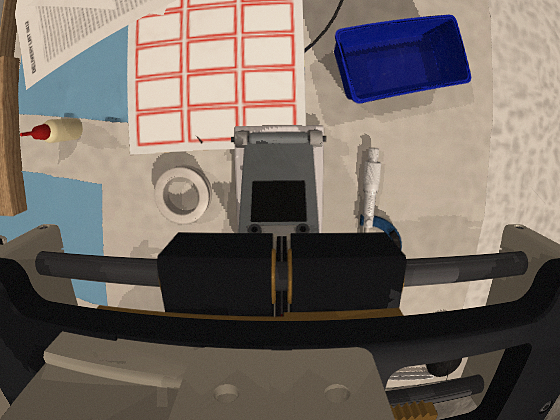

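View pics/s1.png

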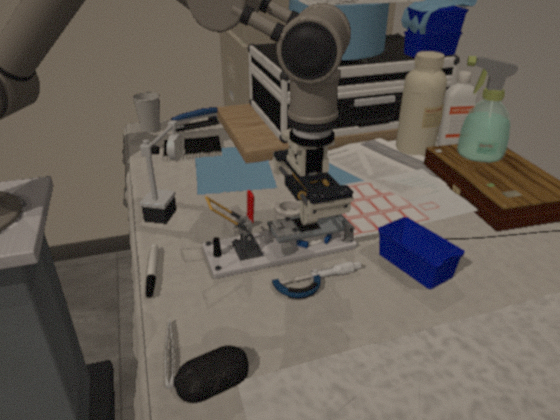

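```bash
python3 - <<'E'
from h import *
import cv2
for z in (.043,.041,.039,.037,.035):
    bot.move_l(W(.055,z),vel=.05);o=st("%.3f"%z)
    if abs(o["wrist_force"][2])>15: break
t=bot.camera("side")[:,:,::-1][160:300,190:370]
cv2.imwrite("pics/s2.png",cv2.convertScaleAbs(cv2.resize(t,None,fx=4,fy=4,interpolation=2),alpha=1.6))
E
```

```text
0.043 t6.03 fix [ 0.0556 -0.0003  0.0443] F [-1.4  0.5  4.8] op -0.000
0.041 t6.28 fix [ 0.0557 -0.0004  0.0441] F [-5.   1.3 14.6] op 0.001
0.039 t6.53 fix [ 0.0558 -0.0004  0.0439] F [-8.7  4.4 24.1] op 0.000
```

View pics/s2.png

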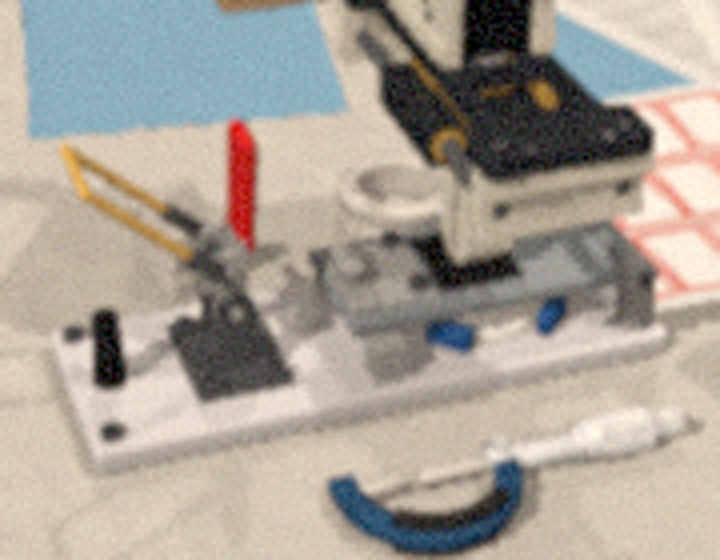

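```bash
python3 - <<'E'
from h import *
import cv2
bot.move_l(W(.055,.2),vel=.25);st()
t=bot.camera("top")[:,:,::-1][125:295,225:385]
cv2.imwrite("pics/t3.png",cv2.convertScaleAbs(cv2.resize(t,None,fx=3.5,fy=3.5,interpolation=2),alpha=1.6))
bot.goto(W(-.155,.2),ori(-1));st()
bot.move_l(W(-.155,.106),vel=.15);st()
t=bot.camera("side")[:,:,::-1][120:300,150:370]
cv2.imwrite("pics/s3.png",cv2.convertScaleAbs(cv2.resize(t,None,fx=3.2,fy=3.2,interpolation=2),alpha=1.6))
E
```

```text
t7.37 fix [0.0543 0.0004 0.198 ] F [-0.5 -0.5 -1.2] op 0.001
 t8.27 fix [-0.1541 -0.0004  0.1998] F [ 1.7 -0.7  0.1] op 0.001
 t9.04 fix [-0.1542 -0.0004  0.1064] F [ 0.1  0.2 -0.2] op 0.000
```

View pics/t3.png

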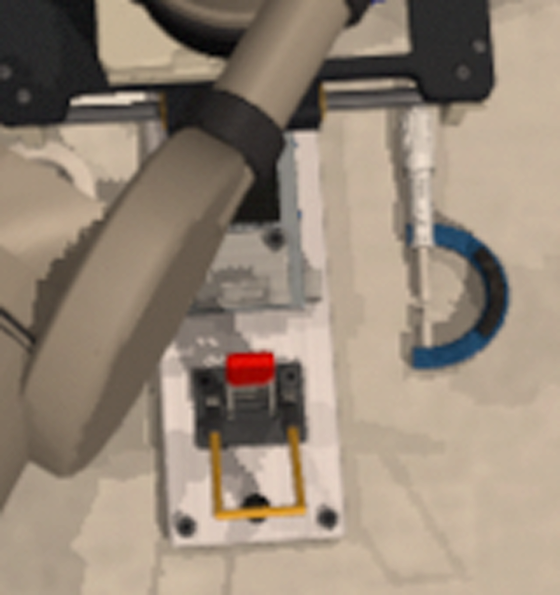

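View pics/s3.png

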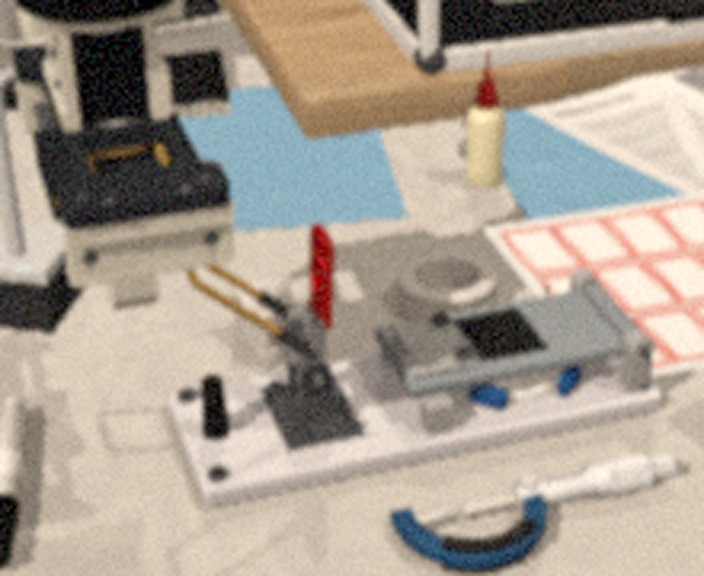

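```bash
python3 - <<'E'
from h import *
import cv2
for phi in (2.38,2.2,2.0,1.8,1.65):
    b=barp(1.6075,phi);bot.move_l(W(b[0]-.013,b[2]-.014),vel=.08);st("%.2f"%phi)
t=bot.camera("side")[:,:,::-1][120:300,150:370]
cv2.imwrite("pics/s4.png",cv2.convertScaleAbs(cv2.resize(t,None,fx=3.2,fy=3.2,interpolation=2),alpha=1.6))
E
```

```text
2.38 t9.47 fix [-1.363e-01 -1.000e-04  1.094e-01] F [-0.1 -0.2 -0.8] op 0.001
2.20 t9.80 fix [-1.261e-01 -1.000e-04  1.185e-01] F [-0.6 -0.8  1.4] op 0.001
2.00 t10.14 fix [-1.128e-01  1.000e-04  1.259e-01] F [-0.5 -0.6 -0.5] op 0.000
1.80 t10.48 fix [-9.810e-02  1.000e-04  1.309e-01] F [ 0.3  1.3 -0.4] op 0.000
1.65 t10.78 fix [-8.650e-02  1.000e-04  1.328e-01] F [-0.1 -0.9 -0.3] op 0.001
```

View pics/s4.png

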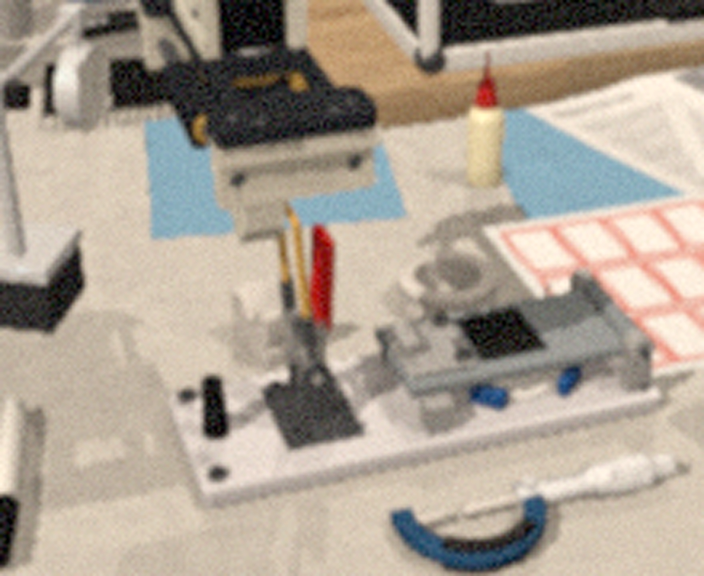

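```bash
python3 - <<'E'
from h import *
import cv2
for phi in (1.55,1.45,1.35,1.28):
    b=barp(1.6075,phi);bot.move_l(W(b[0]-.012,.1365),vel=.08);st("%.2f"%phi)
bot.pause(.5)
t=bot.camera("side")[:,:,::-1][120:300,150:370]
cv2.imwrite("pics/s5.png",cv2.convertScaleAbs(cv2.resize(t,None,fx=3.2,fy=3.2,interpolation=2),alpha=1.6))
E
```

```text
1.55 t11.10 fix [-0.0776 -0.      0.1365] F [ 0.  -0.5 -0.4] op 0.000
1.45 t11.35 fix [-6.990e-02  1.000e-04  1.363e-01] F [ 0.1  0.2 -0.1] op 0.000
1.35 t11.60 fix [-0.0622  0.      0.1364] F [ 0.7 -0.3  0.1] op 0.001
1.28 t11.85 fix [-0.0567  0.      0.1365] F [-0.9  0.3 -0.3] op 0.000
```

View pics/s5.png

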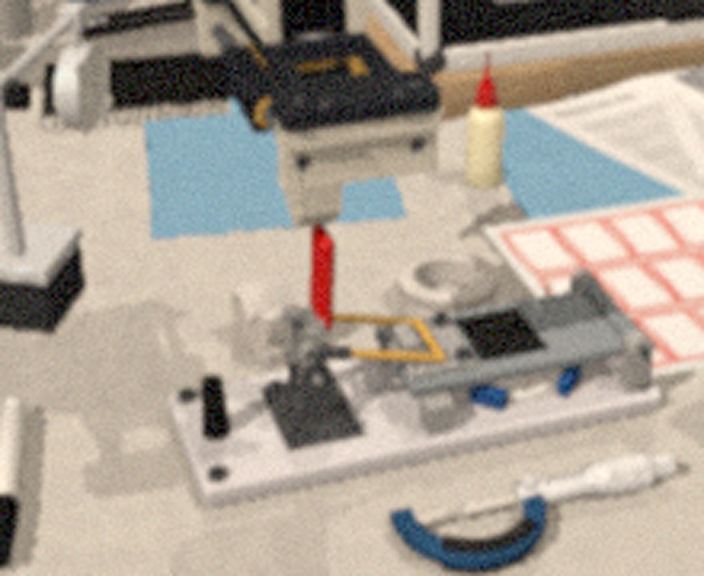

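```bash
python3 - <<'E'
from h import *
import cv2
bot.move_l(W(-.0567,.17),vel=.2)
bot.goto(W(-.02,.2),ori(-1));st()
im=bot.camera("side")[:,:,::-1].copy()
t=cv2.convertScaleAbs(cv2.resize(im[190:260,230:320],None,fx=8,fy=8,interpolation=2),alpha=1.6)
for P,c in (([.0079,.0195,.048],(0,255,0)),([.0079,-.0195,.048],(0,255,0)),([.0079,.0195,.054],(255,0,255)),([.0079,-.0195,.054],(255,0,255)),(lidp(0,.136,-.033,0),(255,0,0))):
    p=(proj("side",w(POSE,P))-[230,190]+.5)*8-.5; cv2.drawMarker(t,tuple(int(v) for v in p),c,0,12,1)
cv2.imwrite("pics/s6.png",t)
E
```

```text
t13.03 fix [-0.0195  0.0002  0.1996] F [-0.4  0.  -0.4] op 0.000
```

View pics/s6.png

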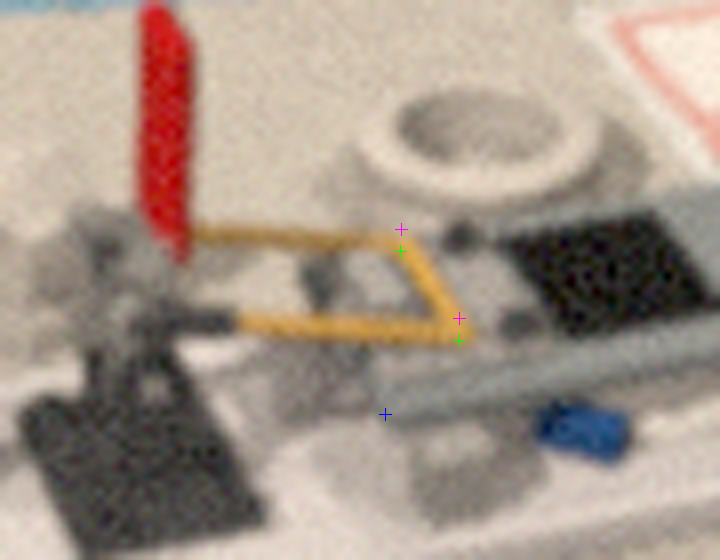

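```bash
python3 - <<'E'
from h import *
import cv2
bot.move_l(W(-.02,.108),vel=.2);st("down")
for th in (1.55,1.4,1.2,1.0,.9,.8):
    P=levp(th,.068,0,.009);bot.move_l(W(P[0]+.0095,P[2]),vel=.08);st("%.2f"%th)
t=bot.camera("side")[:,:,::-1][120:300,150:370]
cv2.imwrite("pics/s7.png",cv2.convertScaleAbs(cv2.resize(t,None,fx=3.2,fy=3.2,interpolation=2),alpha=1.6))
E
```

```text
down t13.68 fix [-0.0202 -0.0003  0.1083] F [ 0.6 -1.4  1.2] op 0.001
1.55 t14.16 fix [-0.0447 -0.0004  0.1172] F [-0.4  0.  -0.2] op 0.001
1.40 t14.43 fix [-0.0552 -0.      0.1166] F [-1.3  0.2  0.2] op 0.001
1.20 t14.76 fix [-0.0689  0.      0.1145] F [ 0.7 -0.6  0.1] op 0.001
1.00 t15.08 fix [-0.0817 -0.      0.1101] F [0.5 0.9 0.6] op 0.000
0.90 t15.33 fix [-0.0877 -0.      0.1068] F [0.  0.7 0.6] op 0.000
0.80 t15.58 fix [-0.0935  0.      0.103 ] F [-0.6  0.6  0.6] op 0.001
```

View pics/s7.png

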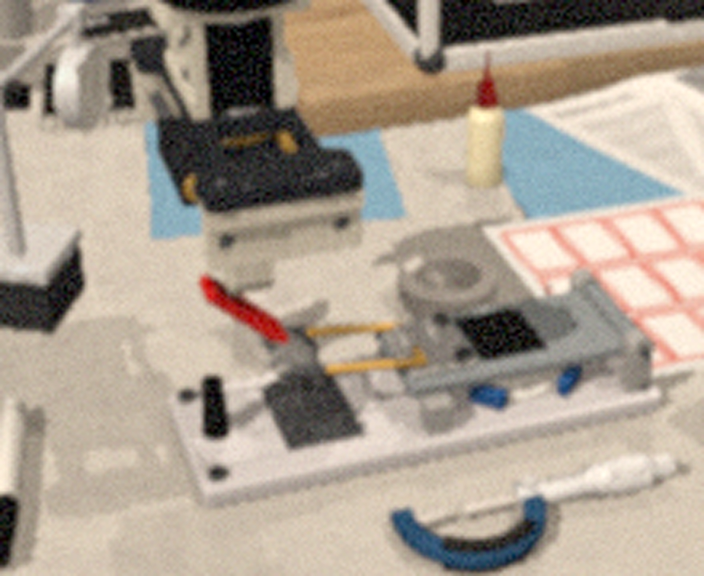

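```bash
python3 - <<'E'
from h import *
import cv2
for th in (.65,.5,.35,.2,.1,0):
    P=levp(th,.068,0,.009);bot.move_l(W(P[0]+.0095,P[2]),vel=.07);st("%.2f"%th)
for z in (.055,.053,.051):
    o=bot.observe()
    if o["wrist_force"][2]>12: break
    bot.move_l(W(-.12,z),vel=.05);st("%.3f"%z)
bot.pause(.3);st()
bot.move_l(W(-.12,.15),vel=.2);st()
bot.goto(W(-.15,.22,-.12),ori(-1));st()
for n,(y0,y1,x0,x1,f) in dict(side=(160,300,190,370,4),top=(125,295,225,385,3.5)).items():
    t=bot.camera(n)[:,:,::-1][y0:y1,x0:x1]
    cv2.imwrite(f"pics/{n}8.png",cv2.convertScaleAbs(cv2.resize(t,None,fx=f,fy=f,interpolation=2),alpha=1.6))
E
```

```text
0.65 t15.93 fix [-1.016e-01  1.000e-04  9.610e-02] F [ 0.1 -0.8 -0.2] op 0.001
0.50 t16.23 fix [-0.1083  0.0002  0.0881] F [ 0.7 -0.   1.2] op 0.000
0.35 t16.53 fix [-0.1137  0.0002  0.0794] F [-1.1 -0.1  1. ] op 0.000
0.20 t16.83 fix [-0.1176  0.0002  0.07  ] F [0.3 0.5 0.2] op 0.000
0.10 t17.08 fix [-0.1195  0.0002  0.0635] F [-0.2 -0.1  0.9] op 0.001
0.00 t17.33 fix [-0.1194 -0.0008  0.0581] F [0.7 0.2 7.5] op 0.000
0.055 t17.58 fix [-0.1194 -0.0009  0.0578] F [-5.4  2.  21.8] op 0.000
 t17.88 fix [-0.1193 -0.0009  0.0578] F [-5.7  2.  21.8] op 0.001
 t18.51 fix [-0.1205  0.0004  0.1489] F [-0.1  0.4 -0.3] op 0.001
 t19.13 fix [-0.1505 -0.1193  0.2179] F [0.7 0.  0.4] op 0.000
```

View pics/side8.png

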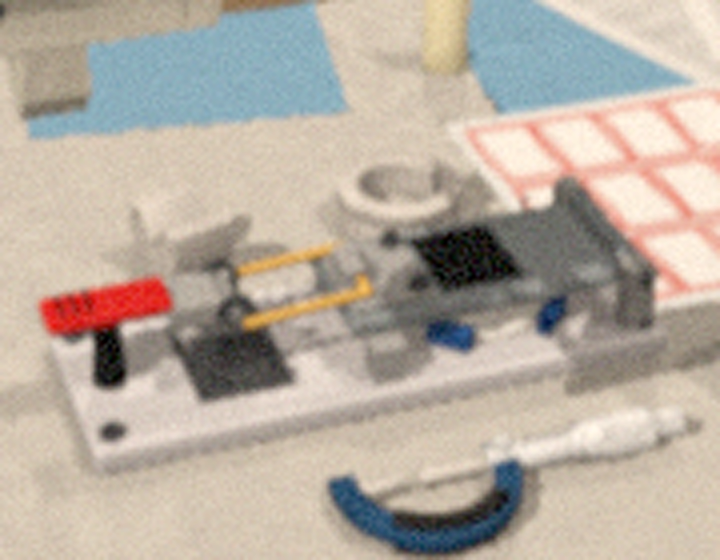

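View pics/top8.png

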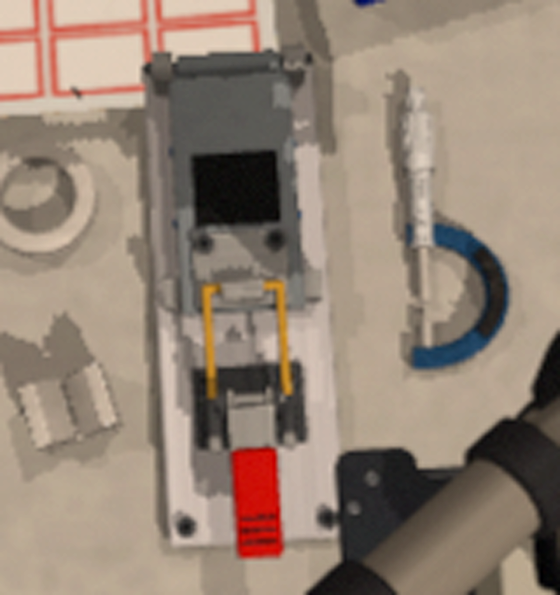

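```bash
python3 -c "
from h import *
st();print(bot.job_done())"
```

```text
t19.23 fix [-0.15   -0.1182  0.2181] F [-0.   0.6  0.4] op 0.001
the job is handed in; nothing more can be done
None
```

The fixture is latched, and I handed the job in at 19.2 s of the 51 s allowed; no verdict was reported.

**What I did:**
- **Lid:** I pressed it shut on the pad. The fingertip stopped at 44 mm, the shut height, with 24 N of push.
- **Loop:** With the lever still up, I pushed the bar past upright and it fell behind the hook. Its image position matched the predicted bar height of 48 mm.
- **Lever:** I pressed it down flat. The fingertip stopped at 58 mm, the flat height, with 22 N of push, and I then backed the arm clear.

**Last checks:**
- **Latch:** The final side and top pictures, taken after the arm backed off, show the lever flat, the bar against the hook and the lid level.
- **Bystanders:** The micrometer, ring gauge and vee block are where they were in the first pictures.
- **Contact:** The wrist force was about zero, so the robot was touching nothing.
- **Part:** The lid hides it, so I did not see it directly. The lid closing to its full depth suggests it is still seated in the nest.

No check failed or disagreed. The joint angles were judged from pictures and contact heights, not read directly.

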